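# Feel along a weld seam

### The job

Check the weld on the blue sprung plate by touch: stroke your fingertips along the whole bright S-shaped bead, from the red dot to the green dot, following its curve and touching it all the way. Touch it lightly, so that the sprung plate never sinks near its stop. Then lift clear so that the plate springs back up, and leave everything standing around it where it is.

Things in the scene. Friction and masses are not known exactly. Their poses are not given: they have to be found in the camera images.
- plate (a joint): How far the blue plate (210 x 110 x 4 mm) has sunk, in m: 0 = up at rest, grows as it is pushed straight down; hard stop at 0.012. It floats level on springs above the bed: it starts to sink at about 1.2 N and gives 1 mm per 0.7 N more (about 4 N at 4 mm, 7.5 N at 9 mm). It moves only up and down and springs back when let go.
- bed: Fixed light grey bed under the plate, 260 x 190 x 15 mm, at any yaw; origin at the centre of its underside on the table, z up. The plate is centred on it, long side along x, its top 42 mm above the table at rest. Three small loose things stand on the margins beside the plate's long sides, up to 58 mm above the table, 30 mm or more clear of the seam.
- seam: The weld: a bright steel bead 8 mm wide, 4 mm proud of the plate (top 46 mm above the table at rest), an S curve 194 mm long. Origin at the plate's centre on its top face, axes as the bed's; sinks with the plate. In mm here the bead runs along y = -22 sin(pi x / 84), x = -84 (red dot) to 84 (green). The touch is judged midway between the two fingers: shut fingers pointing straight down serve best.
- seam_0 (a point): Start of the seam, in the middle of the red paint dot (26 mm across), on top of the bead.
- seam_1 (a point): Point 1 of 8 along the seam from red to green, on top of the bead; points are 24.2 mm apart along the curve.
- seam_2 (a point): Point 2 of 8 along the seam from red to green, on top of the bead; points are 24.2 mm apart along the curve.
- seam_3 (a point): Point 3 of 8 along the seam from red to green, on top of the bead; points are 24.2 mm apart along the curve.
- seam_4 (a point): Point 4 of 8 along the seam from red to green, on top of the bead; points are 24.2 mm apart along the curve.
- seam_5 (a point): Point 5 of 8 along the seam from red to green, on top of the bead; points are 24.2 mm apart along the curve.
- seam_6 (a point): Point 6 of 8 along the seam from red to green, on top of the bead; points are 24.2 mm apart along the curve.
- seam_7 (a point): Point 7 of 8 along the seam from red to green, on top of the bead; points are 24.2 mm apart along the curve.
- seam_8 (a point): End of the seam, in the middle of the green paint dot (26 mm across), on top of the bead.
- bolt: Bystander: loose steel hex bolt standing on its head on the bed, 22 mm wide, 43 mm high; origin at the centre of its underside.
- spacer: Bystander: loose brass cylinder standing on the bed, 20 mm across, 30 mm high; origin at the centre of its underside.
- magnet: Bystander: loose yellow block on the bed, 40 x 16 x 22 mm; origin at the centre of its underside.
- spray_can: Bystander: loose can standing on the table, 62 mm across, 170 mm high; origin at the centre of its underside.
- tape: Bystander: loose grey roll lying on the table, 96 mm across, 25 mm high; origin at the centre of its underside.
- screwdriver: Bystander: loose orange-handled screwdriver lying on the table; origin in its middle.
- mug: Bystander: loose white mug standing on the table, 80 mm across, 90 mm high; origin at the centre of its underside.

How it is judged:
By the outcome, as a careful person would: the job done as asked, in the order asked, and still so for the second after the job is handed in, with the robot touching nothing.
It also fails if it takes over 50 s, if anything falls off the work surface, if the arm or the gripper's body presses on something with over 40 N, if the wrist force passes 120 N, or if a joint passes its speed limit or range.

### The arm

A 6-joint arm with a two-finger parallel gripper is mounted at the origin on the work surface. World frame = base frame: x ahead of the robot, y to its left, z up, the work surface at z = 0. Lengths are in m, angles in degrees, forces in N, time in s.
With the tool pointing down it reaches from about 0.375 to 0.9 m from the base axis. Payload 3.1 kg.
Tool frame: the origin (TCP) lies at the very end of the fingers, on their centre line; the grasp point (between the pads) lies 19 mm behind it; z points along the fingers, x is the direction in which the jaws open and shut, and the axes are right-handed (so a half turn about z gives the same grasp; the last joint's range is limited). The gripper opens to 87 mm and grips with 3 to 60 N. Pads are 19 mm wide; open, the fingers measure 117 mm over their backs; the gripper's body (75 mm by 190 mm) begins 51 mm behind the grasp point.
Start: joints at [-85.227, 30.224, 82.088, -0, 67.689, -10.227], TCP at [0.162, -0.604, 0.223] pointing down, gripper open.
Joint ranges: [-176.69, 176.69], [-43.24, 126.21], [12.49, 139.97], [-82, 262], [0, 151.66], [-163.58, 163.58]. Speed limits (degrees/s): [159.86, 159.86, 180, 180, 180, 180].

### API

Orientations are given as a 3x3 rotation matrix whose columns are the frame's x, y, z axes.
In Python, from rig import read_state, capture, bot gives the robot as it stands.
- The arm moves only by the shell command python3 -m crank 'ROWS' [OPENING]. ROWS is JSON, a list of rows, each a list of 2 entries, a list of its own where there are three numbers: the shift along the tool's x, y, z in cm, then the turn, a rotation vector about the tool's x, y, z in rad. In form: [[[dx, dy, dz], [wx, wy, wz]], ...]. A call has 1 to 12 rows; each row shifts and turns the commanded pose from where the row before left it, along the tool's axes as they then stand; what a row does not reach is not made up. A row lasts 1/10 s, in which the tool goes at most 50 mm and 8.59 degrees, less where a joint would pass 70% of its speed; a pose out of reach is approached as far as the arm can. A call with a gripper value outside its range is refused whole. OPENING is the closure, from -1 (fully open) to 1 (shut), set as the call begins (- or left out, the last holds). The fingers move at their own pace and stop on an object; the grip force is fixed at half the most. Time passes only in rows, so rows that do not move let the fingers close. It gives the time, the measured TCP pose, the force and the opening at its end, in the units of the state.
- read_state(): the state, without advancing time (a new reading comes with each control period).
- capture(name): name is "scene" or "side" or "wrist"; returns a dict with "pixels" (480x640x3 uint8, red, green, blue), "camera_matrix" (3x3 intrinsics, pixels), "R" (3x3) and "t" (3): a world point X has camera coordinates R X + t. Camera axes: x right, y down, z forward; pixel columns grow to the right and rows downward; lengths in m; the calibration is good to about 2 mm. A picture is of the moment at which its call begins. There is no depth.
- bot.hand_in(): hands the job in, once; it reports no verdict.
The state is a dict: "time_s": time; "joint_positions": joint angles; "qvel": joint speeds; "tau": joint torques, N m; "position": TCP position; "tcp_rot": TCP orientation; "force": force on the tool from outside, world axes, zero at the start; "moment": the same for the moment, N m; "opening": opening from 0.0 (shut) to 1.0 (fully open).
Only numpy, scipy, OpenCV 4.12 (cv2) and the standard library are available. Lean on these libraries where they do the work, as an engineer would, in place of code of your own. Each camera call takes 0.05 s, during which the arm holds its last target.

## Working session

There is one attempt and no reset: what is moved stays moved. The work goes in short steps, Python scripts to look and compute and a shell command to move; the robot and the scene stay as the last step left them, time stands still between calls to the robot, and variables do not carry over. Pictures are saved under pics/ and viewed, and the job is handed in when it is done.

```bash
mkdir -p pics; ls; python3 - <<'E'
from rig import read_state, capture, bot
import cv2
print(read_state())
for n in("scene","side","wrist"):
    c=capture(n); cv2.imwrite(f"pics/{n}0.png",c["pixels"][:,:,::-1]); print(n,c["camera_matrix"],c["R"],c["t"])
E
```

```text
pics
{'time_s': 0.0, 'joint_positions': array([-8.52282472e+01,  3.02795833e+01,  8.21560465e+01, -1.82801582e-03,
        6.76881535e+01, -1.02272762e+01]), 'qvel': array([ 0.1063228 , -0.00083946, -0.01436976, -0.05197889, -0.13611664,
       -0.04813461]), 'tau': array([-8.11930786e-04, -4.40044248e+01, -1.76594871e+01,  6.33489084e-02,
        5.80744981e-02, -1.43511170e-04]), 'position': array([ 0.16171007, -0.60296524,  0.22156689]), 'tcp_rot': array([[ 2.58814184e-01, -9.65927106e-01, -2.09132279e-04],
       [-9.65924777e-01, -2.58814026e-01,  2.15048223e-03],
       [-2.13133544e-03, -3.54569253e-04, -9.99997666e-01]]), 'force': array([ 0.07806748, -0.15117841,  0.74934023]), 'moment': array([-0.02382208, -0.02131909,  0.03328658]), 'opening': 0.9988085162958752}
scene [[539.11781484   0.         314.30316225]
 [  0.         539.11781484 244.94674   ]
 [  0.           0.           1.        ]] [[ 0.52763783  0.84934785  0.01437195]
 [ 0.71898377 -0.43751403 -0.54004057]
 [-0.45239437  0.29527903 -0.84151627]] [-0.2631518  -0.37979062  1.457328  ]
side [[493.26537766   0.         328.76094053]
 [  0.         493.26537766 241.58257813]
 [  0.           0.           1.        ]] [[ 0.98931186 -0.14568599  0.00613478]
 [-0.10915051 -0.76779489 -0.63132968]
 [ 0.09668615  0.62391233 -0.77549029]] [-0.51973062  0.08266278  1.0239112 ]
wrist [[420.0026487    0.         325.69377135]
 [  0.         420.0026487  245.4026017 ]
 [  0.           0.           1.        ]] [[ 0.25818949 -0.96609083 -0.00258785]
 [-0.93458765 -0.25044693  0.25263066]
 [-0.24471229 -0.06280801 -0.96755933]] [-0.62475095 -0.02970029  0.38998852]
```

View pics/scene0.png

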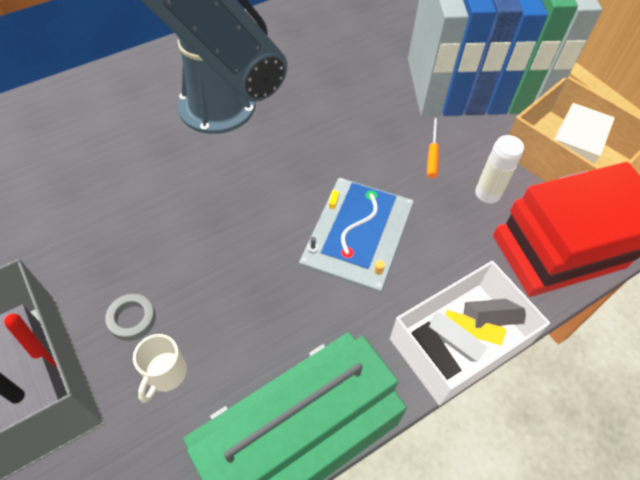

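View pics/side0.png

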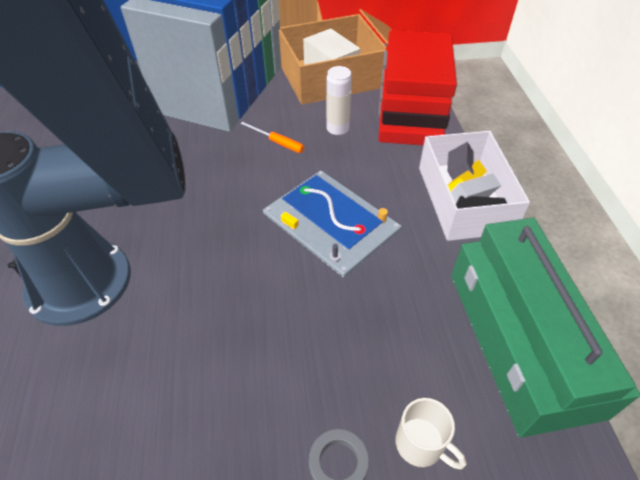

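Scene view: the plate is around (362,222), with the red dot at (347,253) and the green dot at (372,195). Side view: red is at (360,229) and green at (305,190). Next I'll measure these.

```bash
cat > h.py <<'E'
import numpy as np, cv2
def ray(c,uv,z):
    K,R,t=c["camera_matrix"],np.array(c["R"]),np.array(c["t"])
    uv=np.atleast_2d(uv).astype(float); d=np.c_[uv,np.ones(len(uv))]@np.linalg.inv(K).T@R
    o=-R.T@t
    s=(z-o[2])/d[:,2]; return (o+d*s[:,None])[:,:2]
def big(m,near):
    n,l,s,ce=cv2.connectedComponentsWithStats(m.astype(np.uint8)); 
    best=[i for i in range(1,n) if s[i,4]>15]
    i=min(best,key=lambda i:np.hypot(*(ce[i]-near))); return (l==i),ce[i],s[i,4]
E
cat > meas.py <<'E'
from rig import *; from h import *
B={"scene":((362,220),(347,253),(372,195)),"side":((332,212),(360,229),(305,190))}
for n in("scene","side"):
    c=capture(n);p=c["pixels"];h=cv2.cvtColor(p,cv2.COLOR_RGB2HSV);H,S,V=[h[...,i].astype(int) for i in range(3)]
    x,y=B[n][0]; roi=np.zeros(H.shape,bool); roi[y-70:y+80,x-80:x+80]=1
    blue=roi&(abs(H-110)<12)&(S>140)
    red=roi&((H<8)|(H>172))&(S>120); gr=roi&(abs(H-68)<18)&(S>100)
    _,rc,ra=big(red,B[n][1]); _,gc,ga=big(gr,B[n][2])
    r=ray(c,rc,.044)[0];g=ray(c,gc,.044)[0]
    print(n,"red",rc,ra,r,"green",gc,ga,g,"d",np.hypot(*(g-r)),"mid",(r+g)/2,"yaw",np.degrees(np.arctan2(*(g-r)[::-1])))
    ct=[k for k in cv2.findContours(blue.astype(np.uint8),0,cv2.CHAIN_APPROX_NONE)[0] if len(k)>12]
    pts=np.vstack(ct)[:,0]; w=ray(c,pts,.042)
    print(" plate rect",cv2.minAreaRect((w*1000).astype(np.float32)))
    for nm,mk,z in(("yellow",roi&(H>15)&(H<33)&(S>150),.03),):
        k,l,s,ce=cv2.connectedComponentsWithStats(mk.astype(np.uint8))
        for i in range(1,k):
            if s[i,4]>10: print(nm,ce[i],s[i,4],ray(c,ce[i],z))
    cv2.imwrite(f"pics/crop_{n}.png",cv2.resize(p[y-70:y+80,x-80:x+80,::-1],None,fx=5,fy=5)[:600,:800])
E
python3 meas.py
```

```text
scene red [347.35087719 253.01754386] 57 [0.59809977 0.02095288] green [370.75       194.01923077] 52 [0.49292992 0.15614161] d 0.17127956762933041 mid [0.54551484 0.08854724] yaw 127.8810729736046
 plate rect ((545.5186767578125, 88.3563232421875), (105.63328552246094, 205.3476104736328), 37.080806732177734)
yellow [431.86813187 161.01648352] 182 [[0.47855204 0.35072103]]
yellow [333.3627451  198.85294118] 102 [[0.45124832 0.08110139]]
yellow [378.51351351 269.02702703] 37 [[0.65951343 0.06112378]]
side red [359.95833333 228.95833333] 48 [0.5961718  0.02210475] green [303.84090909 189.88636364] 44 [0.49019277 0.15671929] d 0.1713260954591743 mid [0.54318229 0.08941202] yaw 128.212569231449
 plate rect ((543.553955078125, 89.58615112304688), (108.0379638671875, 207.27540588378906), 36.865074157714844)
yellow [291.66371681 145.02654867] 113 [[0.47902515 0.33512486]]
yellow [382.49315068 213.67123288] 73 [[0.65771723 0.07119883]]
yellow [289.1754386  219.98245614] 171 [[0.44836821 0.08170443]]
```

```bash
python3 -m crank '[[[-1.4,-1.4,0],[0,0,0]],[[-2.85,-2.75,0],[0,0,0]],[[-2.85,-2.75,0],[0,0,0]],[[-2.85,-2.75,0],[0,0,0]],[[-2.85,-2.75,0],[0,0,0]],[[-2.85,-2.75,0],[0,0,0]],[[-2.85,-2.75,0],[0,0,0]],[[-2.85,-2.75,0],[0,0,0]],[[-2.85,-2.75,0],[0,0,0]],[[-2.85,-2.75,0],[0,0,0]],[[-2.85,-2.75,0],[0,0,0]],[[-2.85,-2.75,0],[0,0,0]]]' 1
```

```text
time_s: 1.45
position: [0.3833, -0.204, 0.2227]
tcp_rot: [[0.258, -0.966, 0.0], [-0.966, -0.258, -0.0], [0.0, -0.0, -1.0]]
force: [1.0, 0.1, -0.3]
opening: 0.031
```

```bash
python3 -m crank '[[[-2.85,-2.75,0],[0,0,0]],[[-2.85,-2.75,0],[0,0,0]],[[-2.85,-2.75,0],[0,0,0]],[[-2.85,-2.75,0],[0,0,0]],[[-2.85,-2.75,0],[0,0,0]],[[-2.85,-2.75,0],[0,0,0]],[[-1.4,-1.4,0],[0,0,0]],[[0,0,0],[0,0,-0.096]],[[0,0,0],[0,0,-0.096]],[[0,0,0],[0,0,-0.096]],[[0,0,0],[0,0,-0.096]],[[0,0,0],[0,0,0]]]'; python3 - <<'E'
from rig import *; import cv2
print(read_state())
c=capture("wrist"); cv2.imwrite("pics/w1.png",c["pixels"][:,:,::-1])
E
```

```text
time_s: 2.65
position: [0.5077, 0.0197, 0.2225]
tcp_rot: [[0.602, -0.799, -0.0], [-0.799, -0.602, -0.0], [-0.0, 0.0, -1.0]]
force: [-0.2, -0.6, -0.3]
opening: 0.007
{'time_s': 2.65, 'joint_positions': array([-1.03966689e+01,  2.12591724e+01,  9.86484825e+01, -2.13738759e-03,
        6.00988231e+01,  4.25991152e+01]), 'qvel': array([-0.12214194, -0.05944433, -0.01570856,  0.10239839, -0.08456329,
        4.01953433]), 'tau': array([ 5.01178612e-02, -3.46874177e+01, -1.57460403e+01,  6.81128539e-02,
       -1.79011887e-02, -3.56798032e-01]), 'position': array([0.50770267, 0.01969241, 0.22251617]), 'tcp_rot': array([[ 6.01888635e-01, -7.98580026e-01, -1.17041511e-04],
       [-7.98580032e-01, -6.01888638e-01, -1.14044227e-05],
       [-6.13386114e-05,  1.00331206e-04, -9.99999993e-01]]), 'force': array([-0.21358031, -0.58727088, -0.34999058]), 'moment': array([-0.01790022, -0.06245467,  0.045512  ]), 'opening': 0.006539217473246437}
```

View pics/w1.png

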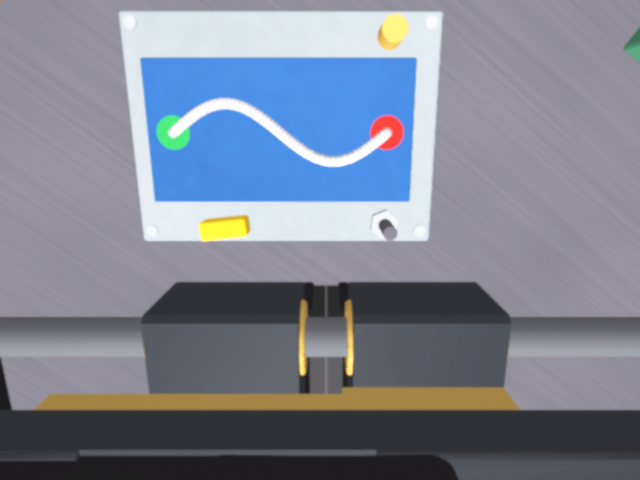

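Clear wrist view. Plate corners are (142,58), (416,58), (410,200) and (155,201), with green at (173,132) and red at (387,132). I'll measure from this view.

```bash
cat > mw.py <<'E'
from rig import *; from h import *
c=capture("wrist");p=c["pixels"];h=cv2.cvtColor(p,cv2.COLOR_RGB2HSV);H,S,V=[h[...,i].astype(int) for i in range(3)]
blue=(abs(H-108)<14)&(S>140)&(V>120)
m,_,a=big(blue,(280,130)); ct=max(cv2.findContours(m.astype(np.uint8),0,cv2.CHAIN_APPROX_NONE)[0],key=len)[:,0]
w=ray(c,ct,.042)*1000
r=cv2.minAreaRect(w.astype(np.float32)); print("plate",a,r)
def disc(m):
    k=max(cv2.findContours(m.astype(np.uint8),0,cv2.CHAIN_APPROX_NONE)[0],key=len)
    return cv2.fitEllipse(cv2.convexHull(k)), k
red=((H<8)|(H>172))&(S>120); gr=(abs(H-68)<18)&(S>100)
roi=np.zeros_like(red); roi[40:220,130:430]=1
(er,_),(eg,_)=disc(red&roi),disc(gr&roi)
P=ray(c,er[0],.0425)[0]; G=ray(c,eg[0],.0425)[0]
print("red",er,P,"green",eg,G,np.hypot(*(G-P)),"mid",(P+G)/2,"yaw",np.degrees(np.arctan2(*(G-P)[::-1])))
# bead pixels -> plate coords
ctr=(P+G)/2; 
ux=(G-P)/np.hypot(*(G-P)); uy=np.array([-ux[1],ux[0]])
bead=roi&(S<60)&(V>170); 
mm,_,a=big(bead,(280,130)); ys,xs=np.nonzero(mm); q=ray(c,np.c_[xs,ys],.046)-ctr
X=q@ux*1000;Y=q@uy*1000
for x0 in range(-84,85,12):
    s=abs(X-x0)<2
    if s.any(): print(x0,round((Y[s].max()+Y[s].min())/2,1),round(-22*np.sin(np.pi*x0/84),1),round(np.ptp(Y[s]),1))
print("X range",X.min(),X.max())
E
python3 mw.py
```

```text
plate 32539 ((543.6285400390625, 90.72763061523438), (106.9481430053711, 206.99122619628906), 36.864418029785156)
red ((386.32171630859375, 131.93899536132812), (31.21599006652832, 32.62142562866211), 21.562307357788086) [0.59417857 0.0238245 ] green ((172.5878448486328, 132.49240112304688), (31.599964141845703, 34.87204360961914), 139.15846252441406) [0.49314687 0.157901  ] 0.16788064759535073 mid [0.54366272 0.09086275] yaw 126.99940427948874
-84 4.7 0.0 128.1
-72 1.7 9.5 134.3
-60 1.6 17.2 134.3
-48 1.6 21.4 134.3
-36 1.6 21.4 134.3
-24 1.5 17.2 134.3
-12 1.5 9.5 134.3
0 1.5 -0.0 134.3
12 1.4 -9.5 134.3
24 1.4 -17.2 134.3
36 -0.3 -21.4 131.0
48 0.5 -21.4 132.6
60 0.9 -17.2 133.5
72 1.3 -9.5 134.3
84 1.3 -0.0 134.3
X range -120.7114390794181 115.83377037552701
```

```bash
python3 -m crank '[[[1.2,-1.8,0],[0,0,0]],[[1.3,-1.8,0],[0,0,0]],[[1.3,-1.8,0],[0,0,0]],[[1.2,-1.7,0],[0,0,0]],[[0,0,3],[0,0,0]],[[0,0,4],[0,0,0]],[[0,0,4],[0,0,0]],[[0,0,3],[0,0,0]],[[0,0,0.9],[0,0,0]],[[0,0,0],[0,0,0]],[[0,0,0],[0,0,0]],[[0,0,0],[0,0,0]]]'; python3 - <<'E'
from rig import *; import cv2
print(read_state()["position"])
for n in ("wrist","side","scene"):
  c=capture(n); cv2.imwrite(f"pics/{n}2.png",c["pixels"][:,:,::-1])
  X=read_state()["position"]; q=c["camera_matrix"]@(c["R"]@X+c["t"]); print(n,q[:2]/q[2])
  X=[.5946,.0229,.046]; q=c["camera_matrix"]@(c["R"]@X+c["t"]); print(n,q[:2]/q[2])
E
```

```text
time_s: 3.95
position: [0.5961, 0.0222, 0.0755]
tcp_rot: [[0.602, -0.799, 0.004], [-0.799, -0.602, -0.001], [0.003, -0.003, -1.0]]
force: [-0.2, -0.4, 0.2]
opening: 0.006
[0.59611446 0.02220439 0.07551685]
wrist [322.79023527 307.95274196]
wrist [320.24323957 285.18657072]
side [360.57271169 219.23142553]
side [359.22204494 228.15210144]
scene [348.16807897 244.02729372]
scene [347.26080024 250.9404137 ]
```

View pics/wrist2.png

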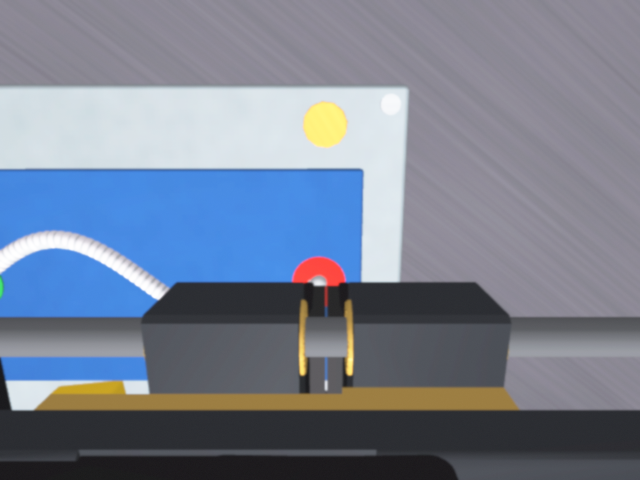

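```bash
python3 - <<'E'
from rig import *; from h import *
ps=[];q=[]
for i in range(8):
    c=capture("wrist"); ps.append(read_state()["position"]); 
    p=c["pixels"];h=cv2.cvtColor(p,cv2.COLOR_RGB2HSV);H,S,V=[h[...,i].astype(int) for i in range(3)]
    ye=(H>18)&(H<33)&(S>120); ye[:, :250]=0; ye[200:]=0
    ys,xs=np.nonzero(ye); sp=ray(c,(xs.mean(),ys.mean()),.045)[0]
    red=((H<8)|(H>172))&(S>120); red[285:]=0
    k=np.argwhere(red)[:,::-1]; row=k[k[:,1]>276]
    bl=(abs(H-108)<14)&(S>140)
    e=np.nonzero(bl[230])[0].max()+.5; t=np.nonzero(bl[:,250])[0].min()
    q.append(np.r_[ray(c,(e,230),.042)[0],ray(c,(250,t),.042)[0],sp,k[:,0].min(),k[:,0].max(),k[:,1].min(),e,t])
ps=np.array(ps);print(ps.mean(0),ps.std(0)); q=np.array(q);print(q.mean(0).round(4),q.std(0).round(4)[:6])
C=np.array([.544,.090]);a=np.radians(127);ux=np.array([np.cos(a),np.sin(a)]);uy=np.array([-ux[1],ux[0]])
m=q.mean(0); print("x of edge (expect -.105)",(m[:2]-C)@ux,"y of edge (-.055)",(m[2:4]-C)@uy, "tcp",(ps.mean(0)[:2]-C)@ux,(ps.mean(0)[:2]-C)@uy)
print(read_state()["time_s"])
for n in("side","scene"):
    p=cv2.imread(f"pics/{n}2.png"); x,y=(360,220) if n=="side" else (348,245)
    cv2.imwrite(f"pics/z{n}.png",cv2.resize(p[y-40:y+40,x-50:x+50],None,fx=6,fy=6,interpolation=cv2.INTER_CUBIC))
a,b=cv2.imread("pics/zside.png"),cv2.imread("pics/zscene.png"); cv2.imwrite("pics/zz.png",cv2.resize(cv2.hconcat([a,b]),(800,320)))
E
```

```text
[0.59479367 0.0223937  0.07405883] [2.51533659e-04 3.29006172e-05 4.19726713e-04]
[6.26700e-01 2.30000e-02 6.18400e-01 8.18000e-02 6.55700e-01 6.61000e-02
 2.94625e+02 3.45750e+02 2.56375e+02 3.62875e+02 1.68250e+02] [0.0001 0.0001 0.0002 0.0001 0.     0.    ]
x of edge (expect -.105) -0.10331678248512252 y of edge (-.055) -0.054508653709387726 tcp -0.08456118404985924 0.00012086334299929447
4.5
```

View pics/zz.png

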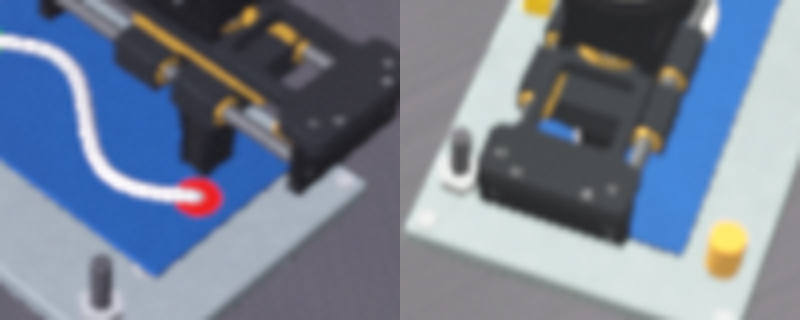

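Settled TCP is within about 1–2 mm of the red dot. I'll shift slightly and descend onto the bead.

```bash
python3 -m crank '[[[-0.1,0,1.0],[0,0,0]],[[0,0,1.0],[0,0,0]],[[0,0,0.5],[0,0,0]],[[0,0,0.2],[0,0,0]],[[0,0,0.2],[0,0,0]],[[0,0,0.1],[0,0,0]],[[0,0,0.1],[0,0,0]],[[0,0,0],[0,0,0]],[[0,0,0],[0,0,0]],[[0,0,0],[0,0,0]]]'; python3 - <<'E'
from rig import *
import numpy as np
f=[]
for i in range(5):
  capture("side"); s=read_state(); f.append(np.r_[s["position"],s["force"]])
print(np.mean(f,0).round(4),np.std(f,0).round(4),s["time_s"])
E
```

```text
time_s: 5.5
position: [0.5938, 0.0232, 0.0428]
tcp_rot: [[0.602, -0.799, -0.0], [-0.799, -0.602, 0.0], [-0.0, 0.0, -1.0]]
force: [-3.0, 0.8, 2.6]
opening: 0.005
[ 0.5938  0.0232  0.0427 -2.9426  0.3621  3.2854] [0.     0.     0.     0.6368 0.3763 0.3407] 5.75
```

```bash
python3 - <<'E'
import numpy as np
x=np.linspace(-84,84,20001); y=-22*np.sin(np.pi*x/84); s=np.r_[0,np.cumsum(np.hypot(np.diff(x),np.diff(y)))]
n=48; X=np.interp(np.linspace(0,s[-1],n+1),s,x); Y=-22*np.sin(np.pi*X/84)
tx=np.round(-(X+84)/10,2); ty=np.round(Y/10,2)
print(s[-1])
for i in range(0,n,12): print("["+",".join("[[%.2f,%.2f,0],[0,0,0]]"%(tx[j+1]-tx[j],ty[j+1]-ty[j]) for j in range(i,i+12))+"]", X[i+12],Y[i+12])
E
```

```text
193.5761586818255
[[[-0.31,0.26,0],[0,0,0]],[[-0.32,0.25,0],[0,0,0]],[[-0.31,0.25,0],[0,0,0]],[[-0.32,0.24,0],[0,0,0]],[[-0.33,0.23,0],[0,0,0]],[[-0.34,0.22,0],[0,0,0]],[[-0.35,0.21,0],[0,0,0]],[[-0.36,0.18,0],[0,0,0]],[[-0.37,0.15,0],[0,0,0]],[[-0.39,0.11,0],[0,0,0]],[[-0.40,0.08,0],[0,0,0]],[[-0.40,0.02,0],[0,0,0]]] -41.99999999999991 22.0
[[[-0.40,-0.02,0],[0,0,0]],[[-0.40,-0.08,0],[0,0,0]],[[-0.39,-0.11,0],[0,0,0]],[[-0.37,-0.15,0],[0,0,0]],[[-0.36,-0.18,0],[0,0,0]],[[-0.35,-0.21,0],[0,0,0]],[[-0.34,-0.22,0],[0,0,0]],[[-0.33,-0.23,0],[0,0,0]],[[-0.32,-0.24,0],[0,0,0]],[[-0.31,-0.25,0],[0,0,0]],[[-0.32,-0.25,0],[0,0,0]],[[-0.31,-0.26,0],[0,0,0]]] 1.5363216029372996e-13 -1.2640824589221493e-13
[[[-0.31,-0.26,0],[0,0,0]],[[-0.32,-0.25,0],[0,0,0]],[[-0.31,-0.25,0],[0,0,0]],[[-0.32,-0.24,0],[0,0,0]],[[-0.33,-0.23,0],[0,0,0]],[[-0.34,-0.22,0],[0,0,0]],[[-0.35,-0.21,0],[0,0,0]],[[-0.36,-0.18,0],[0,0,0]],[[-0.37,-0.15,0],[0,0,0]],[[-0.39,-0.11,0],[0,0,0]],[[-0.40,-0.08,0],[0,0,0]],[[-0.40,-0.02,0],[0,0,0]]] 42.00000000000013 -22.0
[[[-0.40,0.02,0],[0,0,0]],[[-0.40,0.08,0],[0,0,0]],[[-0.39,0.11,0],[0,0,0]],[[-0.37,0.15,0],[0,0,0]],[[-0.36,0.18,0],[0,0,0]],[[-0.35,0.21,0],[0,0,0]],[[-0.34,0.22,0],[0,0,0]],[[-0.33,0.23,0],[0,0,0]],[[-0.32,0.24,0],[0,0,0]],[[-0.31,0.25,0],[0,0,0]],[[-0.32,0.25,0],[0,0,0]],[[-0.31,0.26,0],[0,0,0]]] 84.0 -2.6942229581241772e-15
```

```bash
python3 -m crank '[[[-0.31,0.26,0],[0,0,0]],[[-0.32,0.25,0],[0,0,0]],[[-0.31,0.25,0],[0,0,0]],[[-0.32,0.24,0],[0,0,0]],[[-0.33,0.23,0],[0,0,0]],[[-0.34,0.22,0],[0,0,0]]]'; python3 - <<'E'
from rig import *; import cv2
for n in("wrist","side"):
  c=capture(n); cv2.imwrite(f"pics/{n}3.png",c["pixels"][:,:,::-1])
s=read_state(); print(s["position"],s["force"])
p=cv2.imread("pics/side3.png"); cv2.imwrite("pics/zside3.png",cv2.resize(p[170:270,270:400],None,fx=6,fy=6,interpolation=cv2.INTER_CUBIC))
E
```

```text
time_s: 6.35
position: [0.5709, 0.0299, 0.0427]
tcp_rot: [[0.602, -0.799, 0.001], [-0.799, -0.602, -0.0], [0.001, -0.001, -1.0]]
force: [2.9, -1.8, 3.3]
opening: 0.002
[0.56982232 0.03022647 0.04253219] [0.22911402 0.37458895 4.80011428]
```

View pics/zside3.png

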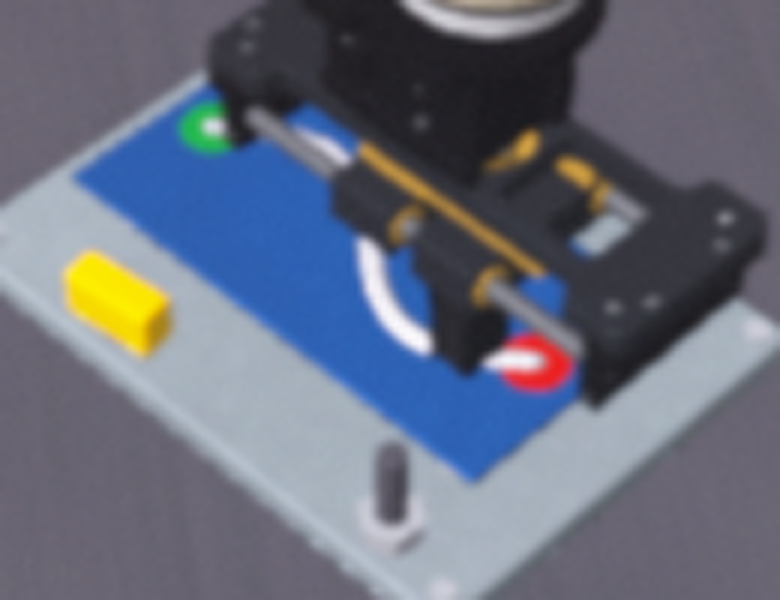

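View pics/wrist3.png

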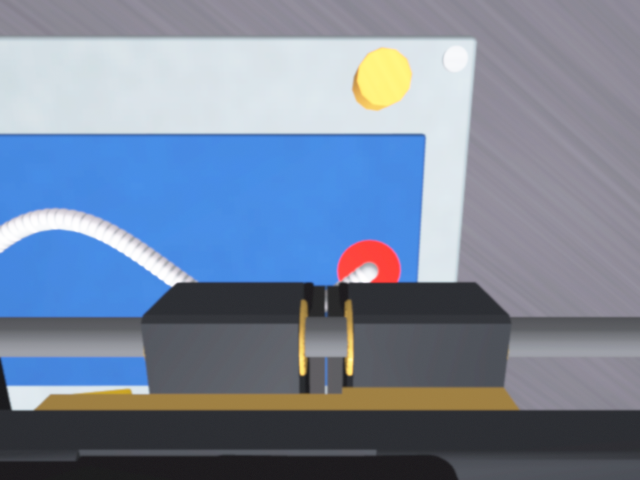

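The side view shows the fingertip at crop (462,355), sitting on the bead between its visible parts, and the force is light. I'll continue along the curve.

```bash
python3 -m crank '[[[-0.40,0.21,0],[0,0,0]],[[-0.41,0.18,0],[0,0,0]],[[-0.37,0.15,0],[0,0,0]],[[-0.39,0.11,0],[0,0,0]],[[-0.40,0.08,0],[0,0,0]],[[-0.40,0.02,0],[0,0,0]],[[-0.40,-0.02,0],[0,0,0]],[[-0.40,-0.08,0],[0,0,0]],[[-0.39,-0.11,0],[0,0,0]],[[-0.37,-0.15,0],[0,0,0]],[[-0.36,-0.18,0],[0,0,0]],[[-0.35,-0.21,0],[0,0,0]]]'; python3 - <<'E'
from rig import *; import cv2
for n in("wrist","side"):
  c=capture(n); cv2.imwrite(f"pics/{n}4.png",c["pixels"][:,:,::-1])
s=read_state(); print(s["position"],s["force"])
p=cv2.imread("pics/side4.png"); p=cv2.resize(p[170:270,270:400],None,fx=4,fy=4,interpolation=cv2.INTER_CUBIC)
w=cv2.imread("pics/wrist4.png")[:400,:]; w=cv2.resize(w,(640,400)); cv2.imwrite("pics/c4.png",cv2.resize(cv2.hconcat([p,w]),(800,274)))
E
```

```text
time_s: 7.65
position: [0.5422, 0.0673, 0.0424]
tcp_rot: [[0.602, -0.799, -0.001], [-0.799, -0.602, 0.0], [-0.001, 0.001, -1.0]]
force: [0.2, -3.1, 4.3]
opening: 0.007
[0.5422136  0.0677925  0.04243474] [-0.7918482  -0.53305243  4.53462172]
```

View pics/c4.png

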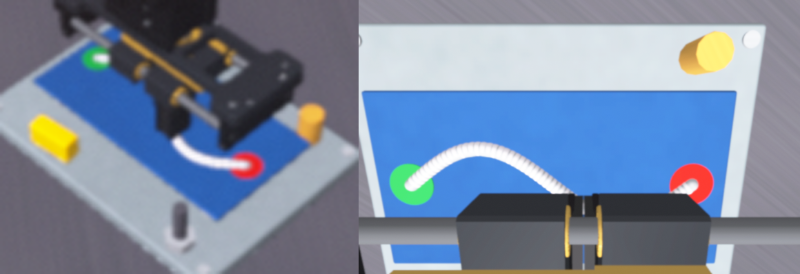

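Using both dots in the wrist view, the fingers are at plate x ≈ -19.2 mm. The plan was -19.3 mm. Continuing.

```bash
python3 -m crank '[[[-0.34,-0.22,0],[0,0,0]],[[-0.33,-0.23,0],[0,0,0]],[[-0.32,-0.24,0],[0,0,0]],[[-0.31,-0.25,0],[0,0,0]],[[-0.32,-0.25,0],[0,0,0]],[[-0.31,-0.26,0],[0,0,0]],[[-0.31,-0.26,0],[0,0,0]],[[-0.32,-0.25,0],[0,0,0]],[[-0.31,-0.25,0],[0,0,0]],[[-0.32,-0.24,0],[0,0,0]],[[-0.33,-0.23,0],[0,0,0]],[[-0.34,-0.22,0],[0,0,0]]]'; python3 - <<'E'
from rig import *; import cv2
for n in("wrist","side"):
  c=capture(n); cv2.imwrite(f"pics/{n}5.png",c["pixels"][:,:,::-1])
s=read_state(); print(s["position"],s["force"])
p=cv2.imread("pics/side5.png"); p=cv2.resize(p[170:270,270:400],None,fx=4,fy=4,interpolation=cv2.INTER_CUBIC)
w=cv2.imread("pics/wrist5.png")[:400,:]; cv2.imwrite("pics/c5.png",cv2.resize(cv2.hconcat([p,w]),(800,274)))
E
```

```text
time_s: 8.95
position: [0.5429, 0.1156, 0.0426]
tcp_rot: [[0.602, -0.799, 0.0], [-0.799, -0.602, 0.0], [0.0, -0.0, -1.0]]
force: [-0.0, -2.1, 4.3]
opening: 0.003
[0.54282075 0.11605781 0.04258691] [-0.43075249 -0.78610442  3.84795204]
```

View pics/c5.png

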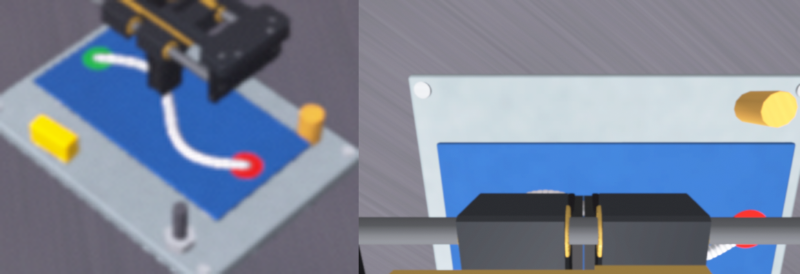

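The side view has the fingertip still on the bead at crop (165,88), with about 4 N of force. The final part comes next, then a brief dwell on the green dot.

```bash
python3 -m crank '[[[-0.35,-0.21,0],[0,0,0]],[[-0.36,-0.18,0],[0,0,0]],[[-0.37,-0.15,0],[0,0,0]],[[-0.39,-0.11,0],[0,0,0]],[[-0.40,-0.08,0],[0,0,0]],[[-0.40,-0.02,0],[0,0,0]],[[-0.40,0.02,0],[0,0,0]],[[-0.40,0.08,0],[0,0,0]],[[-0.39,0.11,0],[0,0,0]],[[-0.37,0.15,0],[0,0,0]],[[-0.36,0.18,0],[0,0,0]],[[-0.35,0.21,0],[0,0,0]]]'; python3 -m crank '[[[-0.34,0.22,0],[0,0,0]],[[-0.33,0.23,0],[0,0,0]],[[-0.32,0.24,0],[0,0,0]],[[-0.31,0.25,0],[0,0,0]],[[-0.32,0.25,0],[0,0,0]],[[-0.31,0.26,0],[0,0,0]],[[-0.05,0,0],[0,0,0]],[[0,0,0],[0,0,0]],[[0,0,0],[0,0,0]]]'; python3 - <<'E'
from rig import *; import cv2
for n in("wrist","side"):
  c=capture(n); cv2.imwrite(f"pics/{n}6.png",c["pixels"][:,:,::-1])
s=read_state(); print(s["position"],s["force"])
p=cv2.imread("pics/side6.png"); p=cv2.resize(p[170:270,270:400],None,fx=4,fy=4,interpolation=cv2.INTER_CUBIC)
w=cv2.imread("pics/wrist6.png")[:400,:]; cv2.imwrite("pics/c6.png",cv2.resize(cv2.hconcat([p,w]),(800,274)))
E
```

```text
time_s: 10.25
position: [0.5154, 0.1518, 0.0426]
tcp_rot: [[0.602, -0.799, 0.001], [-0.799, -0.602, 0.0], [0.0, -0.001, -1.0]]
force: [1.6, -0.3, 3.0]
opening: 0.004
time_s: 11.15
position: [0.4909, 0.1585, 0.0423]
tcp_rot: [[0.602, -0.799, -0.002], [-0.799, -0.602, -0.0], [-0.001, 0.002, -1.0]]
force: [0.3, -1.1, 3.2]
opening: 0.008
[0.49093013 0.15853022 0.04231201] [ 0.00465805 -0.91970599  3.52381032]
```

View pics/c6.png

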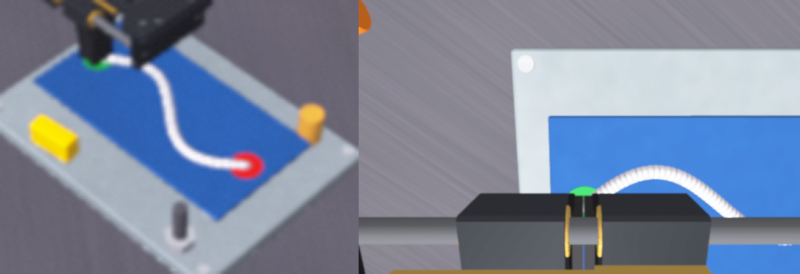

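The fingertip is at the green dot, which is centred on the finger slit in the wrist view. Lifting clear.

```bash
python3 -m crank '[[[0,0,-0.3],[0,0,0]],[[0,0,-0.6],[0,0,0]],[[0,0,-1.5],[0,0,0]],[[0,0,-3],[0,0,0]],[[0,0,-4],[0,0,0]],[[0,0,-4],[0,0,0]],[[0,0,-2],[0,0,0]],[[0,0,-1],[0,0,0]],[[0,0,0],[0,0,0]],[[0,0,0],[0,0,0]],[[0,0,0],[0,0,0]],[[0,0,0],[0,0,0]]]'; python3 - <<'E'
from rig import *; import cv2
for n in("wrist","side","scene"):
  c=capture(n); cv2.imwrite(f"pics/{n}7.png",c["pixels"][:,:,::-1])
s=read_state(); print(s["position"],s["force"])
p=cv2.imread("pics/side7.png");q=cv2.imread("pics/scene7.png"); cv2.imwrite("pics/c7.png",cv2.resize(cv2.hconcat([p,q]),(800,300)))
for n in("side","scene"):
  a,b=cv2.imread(f"pics/{n}0.png"),cv2.imread(f"pics/{n}7.png"); d=cv2.absdiff(a,b).max(2)>40
  k,l,st,ce=cv2.connectedComponentsWithStats(d.astype('uint8')); print(n,[list(map(int,r)) for r in st[1:] if r[4]>15])
E
```

```text
time_s: 12.45
position: [0.4911, 0.1584, 0.2051]
tcp_rot: [[0.602, -0.799, -0.003], [-0.799, -0.602, -0.0], [-0.002, 0.003, -1.0]]
force: [0.5, -0.1, -0.2]
opening: 0.003
[0.49157998 0.15851869 0.20574728] [ 0.17948346 -0.33743796  0.10949571]
side [[63, 0, 122, 213, 15869], [255, 0, 95, 137, 6290], [24, 119, 40, 84, 1927], [0, 214, 46, 42, 1145]]
scene [[147, 0, 59, 55, 1210], [238, 0, 18, 16, 98], [254, 0, 49, 16, 463], [346, 0, 100, 157, 7287], [198, 17, 89, 85, 3425]]
```

View pics/c7.png

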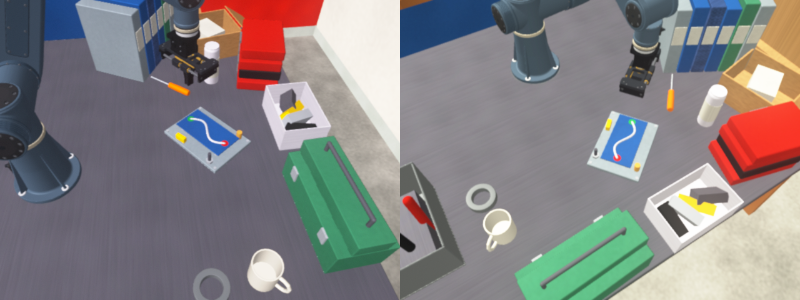

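The before/after image differences show only the arm itself. The plate is back up and every bystander is where it was.

```bash
python3 -c "
from rig import bot
print(bot.hand_in())"
```

```text
the job is handed in; nothing more can be done
None
```

I stroked the shut fingertips along the whole S-shaped bead from the red dot to the green dot, lifted about 16 cm clear, and handed the job in at about 12.6 s.

- **Pressure:** the vertical force readings were about 2.6–4.8 N. The fingertips stayed at about 42.3–42.8 mm above the table, so the plate sank only about 3.2–3.7 mm of its 12 mm travel.
- **Staying on the bead:** side-view pictures at two points along the curve and one at the end showed the fingertip on the bead. A wrist-view check about a third of the way along matched the planned position to about 0.1 mm. It finished centred on the green dot along the plate's long axis.
- **After lifting:** the force was back to about zero. Comparing pictures from before and after showed only the arm had moved, with the plate and bystanders unchanged where the cameras could see them.
- **Disagreements:** the cameras placed the plate's centre up to 2–3 mm apart. I started from a compromise and shifted another 1 mm along the plate after seeing the wrist view. That means the first touch was probably 1–2.5 mm off the dot's middle, still inside the red dot.

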